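# Screw the full coin tube's cap home

### The arm

A 7-joint arm with a two-finger parallel gripper is mounted at the origin on the work surface. World frame = base frame: x ahead of the robot, y to its left, z up, the work surface at z = 0. Lengths are in m, angles in degrees, forces in N, time in s.
With the tool pointing down it reaches from about 0.425 to 0.875 m from the base axis. Payload 4.7 kg.
Tool frame: the origin (TCP) lies on the centre line of the jaws, within the pads' length; the fingertips stand 8 mm ahead of it and the grasp point (between the pads) lies 11 mm behind it; z points along the fingers, y is the direction in which the jaws open and shut (so a half turn about z gives the same grasp; the last joint's range is limited). The gripper opens to 87 mm and grips with 3 to 60 N. Pads are 19 mm wide; open, the fingers measure 117 mm over their backs; the gripper's body (75 mm by 190 mm) begins 51 mm behind the grasp point.
Start: joints at [-64.166, 18.392, -4.016, 83.108, 1.295, 78.541, -3.26], TCP at [0.275, 0.589, 0.196] pointing down, gripper open.
Joint ranges: [-163.93, 163.93], [-17.29, 119.83], [-79.2, 71.16], [3.27, 140.29], [-89.18, 269.18], [5.43, 117.66], [-154.24, 154.24]. Speed limits (degrees/s): [147.25, 147.25, 180, 180, 180, 180, 180].

### API

Orientations are given as [roll, pitch, yaw] about the fixed x, y, z axes, in that order (R = Rz(yaw) Ry(pitch) Rx(roll)).
In Python, from cell import env gives the robot as it stands. The module is installed in compiled form; this text tells all that it offers.
- The arm moves only by the tool move_arm, never from a script. Its argument "steps" is a list of rows, each a list of 2 entries, a list of its own where there are three numbers: the shift along the tool's x, y, z in m, then the turn about the tool's z in rad. A call has 1 to 20 rows; each row is the pose to reach, as a shift and turn from the pose commanded when the call began, along the tool's axes at that moment; what a row does not reach only later rows make up. A row lasts 1/8 s, in which the tool goes at most 62.5 mm and 10.7 degrees, less where a joint would pass 70% of its speed; a pose out of reach is approached as far as the arm can. A call with a gripper value outside its range is refused whole. "hand" is the closure, from -1 (fully open) to 1 (shut), set as the call begins (left out, the last holds). The fingers move at their own pace and stop on an object; "squeeze" is the grip in N (left out, the last holds). Time passes only in rows, so rows that repeat a pose let the fingers close. It gives the time, the measured TCP pose, the force and the opening at its end, in the units of the state.
- env.get_obs(): the state, without advancing time (a new reading comes with each control period).
- env.read_camera(name): name is "scene" or "top" or "wrist"; returns (picture, depth): 400x640x3 uint8, red, green, blue; 400x640 float32, m along the optical axis (not along the pixel's ray), 0 where there is no reading.
- env.calibration(name): a dict with "intrinsics" (3x3 intrinsics, pixels), "D" ([k1, k2, p1, p2, k3] as OpenCV has them; the pictures are not rectified), "position" and "orientation" of the camera in the world; the wrist camera has in their place "mount" (4x4, takes a point from camera to tool coordinates, whose origin is the TCP and whose axes are the flange's). Camera axes: x right, y up, looking along -z (the intrinsics and any distortion apply to the point x, -y, -z); pixel columns grow to the right and rows downward; lengths in m; the calibration is good to about 2 mm. A picture is of the moment at which its call begins: read the wrist's pose just before it. calibration takes no time and is no camera call.
- env.sign_off(): hands the job in, once; it reports no verdict.
Trained networks look in the newest picture that a camera, given by its name, has taken for a name from the list of things; names that differ only in an ending like _2 or _b are one class to them, and where a whole thing is asked for, a point or a joint stands for the part that bears it (a point fixed in the world has none). Each returns a list of dicts, best first, with "conf" (0 to 1); they miss things now and then, are a little off and sometimes report something else, mostly with a low value. They report only what shows in the picture. A call takes as long as a camera call.
- env.cut_out(camera, query): "region" (400x640 bool, what is visible of it) and "uv" ([column, row] in pixels, amid what is visible of it).
The state is a dict: "time_s": time; "qpos": joint angles; "joint_velocities": joint speeds; "effort": joint torques, N m; "tool_pos": TCP position; "tool_rot": TCP orientation; "force": force on the tool from outside, world axes, zero at the start; "wrist_torque": the same for the moment, N m; "grip_width": finger opening in m.
Only numpy, scipy, OpenCV 4.12 (cv2) and the standard library are available. Lean on these libraries where they do the work, as an engineer would, in place of code of your own. Each camera call takes 0.05 s, during which the arm holds its last target. There are 200 camera calls.

### The job

The widest of the three tubes on the chrome coin sorter is full of coins: take its wing cap from above and screw it clockwise until it is fully home, then let go. I am still filling the two narrower tubes, so leave their caps turned just as they are.

Things in the scene. Friction and masses are not known exactly. Their poses are not given: they have to be found in the camera images.
- wide_cap (a joint): Turn of the widest tube's cap, rad: 0 = fully home (hard stop; wing in line with the row of tubes), positive = unscrewed, counter-clockwise from above, at most 1.5; starts 0.7 to 1.25. The captive cap turns about the tube's upright axis without rising, friction 0.06 N m, no spring, and stays where left. The sorter is fixed; its three 70 mm tubes stand in a row 90 mm apart, in any order.
- wide_grip (a point): Centre of the wing of the widest tube's cap, on its turning axis, 127 mm above the dresser top; turns with the cap: z up, y along the wing, x across. The wing is an upright chrome bar 46 mm long, 14 thick, 30 high (15 above, 15 below this point), standing on the cap's disc, 54 mm across, 12 thick; tube 48 mm across. Grip it across its thickness, tips above the disc.
- mid_wing_end (a point): End of the wing (30 mm long, 12 thick, 30 high) of the middle-sized tube's cap, at mid-height, 127 mm above the dresser top; the cap's axis lies 15 mm along this point's -y. Tube 30 mm across, cap disc 36 mm. It may stand at any turn; leave it so.
- slim_wing_end (a point): End of the wing (24 mm long, 10 thick, 30 high) of the slimmest tube's cap, at mid-height, 127 mm above the dresser top; the cap's axis lies 12 mm along this point's -y. Tube 22 mm across, cap disc 28 mm. It may stand at any turn; leave it so.

How it is judged (in metres and radians):
At the end, for the whole second after the job is handed in: The widest tube's cap is within 0.17 rad (10 degrees) of its home stop, at rest and released; the wing ends of the middle and slim caps are within 5 mm and 4 mm (about 19 degrees of turn) of where they started (value of joint wide_cap below 0.17 rad and velocity of joint wide_cap between -0.05 and 0.05 rad/s and distance of mid_wing_end from where it was at the start of the episode below 0.005 m and distance of slim_wing_end from where it was at the start of the episode below 0.004 m); the robot touches nothing.
It fails at once if the cap of the middle or the slim tube is turned by more than about 19 degrees (distance of mid_wing_end from where it was at the start of the episode above 0.005 m or distance of slim_wing_end from where it was at the start of the episode above 0.004 m).
It also fails if it takes over 32 s, if anything falls off the work surface, if the arm or the gripper's body presses on something with over 40 N, if the wrist force passes 120 N, or if a joint passes its speed limit or range.

## Working session

There is one attempt and no reset: what is moved stays moved. The work goes in short steps, Python scripts to look and compute and a tool call to move; the robot and the scene stay as the last step left them, time stands still between calls to the robot, and variables do not carry over. Pictures are saved under pics/ and viewed, about 8 in all and at most 12, crops included, and the job is handed in when it is done.

Besides the shell and the picture viewer there is one more tool, called after "Call:" as name([rows], argument=value, ...), one row to a line, values as JSON. move_arm: Moves the arm, as the interface text tells. Its arguments: {"type":"object","properties":{"steps":{"type":"array"},"hand":{"type":"number"},"squeeze":{"type":"number"}},"required":["steps"]}

```bash
mkdir -p pics
cat > h.py <<'E'
import numpy as np, cv2
from cell import env
from scipy.spatial.transform import Rotation as R
def shape(o): return o
def cam_pose(name,c,obs=None):
    if name=='wrist':
        T=np.eye(4); T[:3,:3]=R.from_euler('xyz',obs['tool_rot'],degrees=True).as_matrix(); T[:3,3]=obs['tool_pos']
        return T@np.array(c['mount'])
    T=np.eye(4); o=np.array(c['orientation'],float)
    if o.shape==(3,3): T[:3,:3]=o
    elif o.size==4: T[:3,:3]=R.from_quat(o).as_matrix()
    else: T[:3,:3]=R.from_euler('xyz',o,degrees=True).as_matrix()
    T[:3,3]=c['position']; return T
def cloud(name,depth,c,T):
    v,u=np.mgrid[:400,:640]
    p=cv2.undistortPoints(np.stack([u.ravel(),v.ravel()],1).astype(float)[:,None],np.array(c['intrinsics'],float),np.array(c['D'],float))[:,0]
    d=depth.ravel(); P=np.stack([p[:,0]*d,-p[:,1]*d,-d],1)
    return (P@T[:3,:3].T+T[:3,3]).reshape(400,640,3)
E
python3 - <<'E'
from h import *
o=env.get_obs(); print(o)
for n in ['top','scene','wrist']:
    c=env.calibration(n); print(n,c)
ims=[]
for n in ['top','scene']:
    im,d=env.read_camera(n); T=cam_pose(n,env.calibration(n)); X=cloud(n,d,env.calibration(n),T)
    im=im.copy()
    for q in ['wide_cap','wide_grip','mid_wing_end','slim_wing_end']:
        for r in env.cut_out(n,q)[:2]:
            m=r['region']; P=X[m&(d>0)]
            print(n,q,round(r['conf'],2),r['uv'],m.sum(),np.median(P,0).round(3) if len(P) else None)
    ims.append(im)
cv2.imwrite('pics/a.png',cv2.vconcat([cv2.resize(i,(480,300)) for i in ims])[...,::-1])
E
```

```text
{'time_s': 0.0, 'qpos': array([-64.16608881,  18.43896783,  -4.0163247 ,  83.17598234,
         1.29574325,  78.53915108,  -3.259091  ]), 'joint_velocities': array([-0.05789014, -0.01506303, -0.01364668, -0.07454485,  0.02844736,
        0.09710731,  0.09803363]), 'effort': array([-3.51343788e-04, -4.91284883e+01, -4.04369496e-01, -3.12531245e+01,
       -6.39478443e-02,  4.34904615e-02,  2.05965980e-04]), 'tool_pos': array([0.27475967, 0.58840808, 0.19525323]), 'tool_rot': array([-1.79891186e+02,  6.20245410e-03,  1.54977678e+02]), 'force': array([-0.44654482, -0.05989484,  1.0746933 ]), 'wrist_torque': array([ 0.04824324,  0.00726964, -0.02513016]), 'grip_width': 0.08717336309272733}
top {'intrinsics': array([[386.45970792,   0.        , 324.62171989],
       [  0.        , 386.45970792, 200.79557212],
       [  0.        ,   0.        ,   1.        ]]), 'D': array([-0.08222593,  0.        ,  0.        ,  0.        ,  0.        ]), 'position': array([0.42368363, 0.05831952, 0.78546713]), 'orientation': array([ 13.48301793,   0.13115472, -87.4865993 ])}
scene {'intrinsics': array([[
[... 745 characters left out ...]
2752898e-04,
        -9.39523020e-04],
       [-5.68149706e-04,  2.63830033e-01, -9.64569018e-01,
        -1.88898878e-01],
       [ 0.00000000e+00,  0.00000000e+00,  0.00000000e+00,
         1.00000000e+00]])}
top wide_cap 0.66 [336.8, 256.8] 776 [0.486 0.037 0.114]
top wide_grip 0.88 [340.1, 254.3] 771 [0.487 0.036 0.114]
top mid_wing_end 0.84 [288.6, 242.3] 341 [0.505 0.122 0.115]
top slim_wing_end 0.54 [387.5, 267.9] 221 [ 0.467 -0.051  0.114]
scene wide_cap 0.76 [327.2, 189.4] 645 [0.497 0.042 0.117]
scene wide_grip 0.68 [328.2, 187.2] 636 [0.497 0.042 0.119]
scene mid_wing_end 0.74 [369.6, 205.2] 463 [0.514 0.126 0.117]
scene slim_wing_end 0.85 [293.7, 170.7] 282 [ 0.473 -0.049  0.117]
```

View pics/a.png

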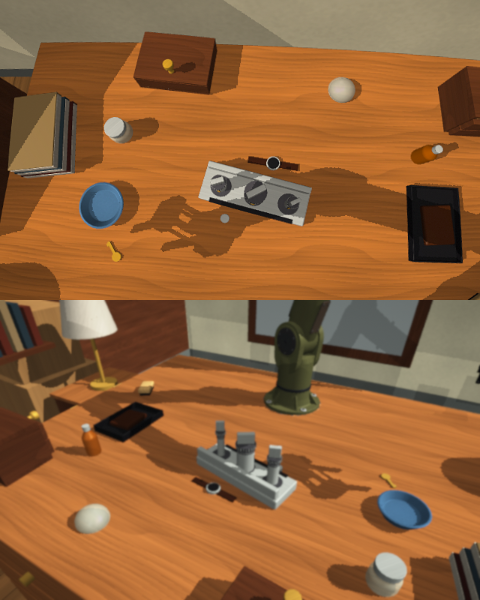

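The row runs slim, wide, mid, with the wide cap near (0.487, 0.036). I'll move above it and look with the wrist camera.

Call:
move_arm([
  [[0, 0, -0.05], 0],
  [[-0.042, -0.041, -0.05], 0],
  [[-0.085, -0.082, -0.05], 0],
  [[-0.128, -0.123, -0.05], 0],
  [[-0.17, -0.164, -0.05], 0],
  [[-0.213, -0.205, -0.05], 0],
  [[-0.255, -0.246, -0.05], 0],
  [[-0.298, -0.287, -0.05], 0],
  [[-0.34, -0.328, -0.05], 0],
  [[-0.383, -0.369, -0.05], 0],
  [[-0.426, -0.41, -0.05], 0],
  [[-0.426, -0.41, -0.05], 0],
  [[-0.426, -0.41, -0.05], 0],
], hand=-1)

```text
time_s: 2.12
tool_pos: [0.4874, 0.0379, 0.2464]
tool_rot: [180.0, -0.0, 155.0]
force: [0.2, 0.5, -0.3]
grip_width: 0.0872
```

```bash
cat > look.py <<'E'
from h import *
import sys
o=env.get_obs(); print(o['time_s'],o['qpos'].round(1),o['tool_pos'].round(4),o['tool_rot'].round(2))
im,d=env.read_camera('wrist'); c=env.calibration('wrist'); X=cloud('wrist',d,c,cam_pose('wrist',c,o))
for q in ['wide_grip','mid_wing_end','slim_wing_end']:
    for r in env.cut_out('wrist',q)[:1]:
        m=r['region']&(d>0); print(q,round(r['conf'],2),r['uv'],m.sum())
        uu,vv=np.round(r['uv']).astype(int); ctr=X[vv,uu,:2]
        near=(np.linalg.norm(X[...,:2]-ctr,axis=2)<.04)&(d>0)
        for nm,lo,hi in [('wing top',.134,.15),('disc',.104,.118)]:
            P=X[near&(X[...,2]>lo)&(X[...,2]<hi)]
            if len(P)<10: continue
            box=cv2.minAreaRect((P[:,:2]*1000).astype(np.float32))
            w,V=np.linalg.eigh(np.cov(P[:,:2].T)); a=np.degrees(np.arctan2(V[1,1],V[0,1]))%180
            print(' ',nm,len(P),'mean',P.mean(0).round(4),'box',np.round(box[0],1),np.round(box[1],1),round(box[2],1),'pca',round(a,1))
cv2.imwrite(f'pics/{sys.argv[1]}.png',im[...,::-1])
E
python3 look.py b
```

```text
2.125 [-33.1  -3.6  24.6 101.6   1.5  81.6  56.2] [0.4874 0.0379 0.2464] [ 1.7996e+02 -2.0000e-02  1.5497e+02]
wide_grip 0.72 [319.9, 180.5] 2009
  wing top 677 mean [0.4859 0.0351 0.1419] box [486.9  34.7] [14.3 46.1] 29.0 pca 119.0
  disc 1238 mean [0.4835 0.0355 0.1123] box [486.1  35.2] [54.8 53.2] 36.8 pca 32.5
slim_wing_end 0.72 [243.0, 201.0] 694
  wing top 253 mean [ 0.4667 -0.0516  0.1415] box [467.2 -52.9] [10.  24.4] 27.0 pca 117.4
  disc 366 mean [ 0.466  -0.0498  0.1114] box [466.7 -52. ] [29.2 26.8] 33.2 pca 22.6
```

View pics/b.png

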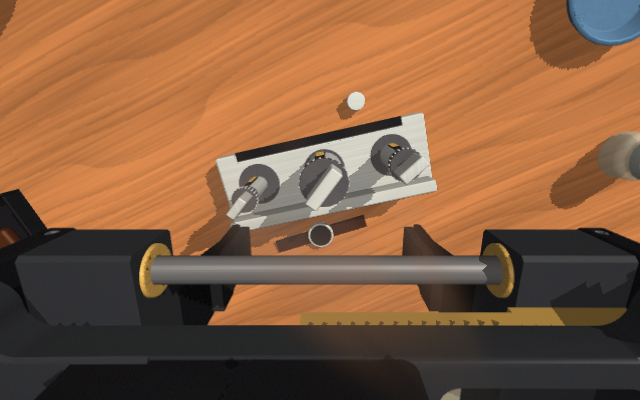

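The view shows the wide wing at pixel (325,185). It lies at yaw 119° with its axis at (0.4867, 0.035), and the row runs at 77.3°, so the cap is open about 0.73 rad. I'll align with the wing, descend and grip.

Call:
move_arm([
  [[0, -0.003, 0.02], 0.16],
  [[-0.001, -0.003, 0.04], 0.32],
  [[-0.001, -0.003, 0.055], 0.48],
  [[-0.001, -0.003, 0.06], 0.628],
  [[-0.001, -0.003, 0.08], 0.628],
  [[-0.001, -0.003, 0.1], 0.628],
  [[-0.001, -0.003, 0.114], 0.628],
  [[-0.001, -0.003, 0.122], 0.628],
  [[-0.001, -0.003, 0.122], 0.628],
  [[-0.001, -0.003, 0.122], 0.628],
])

```text
time_s: 3.58
tool_pos: [0.4878, 0.0342, 0.125]
tool_rot: [179.9, 0.0, 119.0]
force: [0.5, 0.1, 0.8]
grip_width: 0.0866
```

Call:
move_arm([
  [[0, 0, 0], 0],
  [[0, 0, 0], 0],
  [[0, 0, 0], 0],
  [[0, 0, 0], 0],
  [[0, 0, 0], 0],
  [[0, 0, 0], 0],
], hand=1, squeeze=25)

```text
time_s: 4.32
tool_pos: [0.4872, 0.0341, 0.1244]
tool_rot: [180.0, -0.0, 119.0]
force: [0.7, 0.0, 0.1]
grip_width: 0.0349
```

Call:
move_arm([
  [[0, 0, 0], 0],
  [[0, 0, 0], 0],
  [[0, 0, 0], 0],
  [[0, 0, 0], 0],
  [[0, 0, 0], 0],
  [[0, 0, 0], 0],
])

```text
time_s: 5.08
tool_pos: [0.4872, 0.0342, 0.1244]
tool_rot: [180.0, -0.0, 119.0]
force: [-0.0, 0.9, -0.8]
grip_width: 0.0003
```

The jaws closed on nothing (0.3 mm opening). I'll look before doing anything else.

```bash
python3 look.py c
python3 - <<'E'
from h import *
a=[]
for n,u,v in [('scene',327,187),('top',337,255)]:
    im,d=env.read_camera(n); a.append(cv2.resize(im[v-75:v+75,u-100:u+100],(400,300)))
w=cv2.resize(env.read_camera('wrist')[0],(400,300),interpolation=cv2.INTER_AREA)
cv2.imwrite('pics/d.png',np.hstack([cv2.vconcat(a),cv2.vconcat([w,w])])[...,::-1])
E
```

```text
5.075 [-31.4   1.1  24.7 111.7  -0.5  67.3  22.5] [0.4872 0.0342 0.1244] [179.99  -0.   119.  ]
wide_grip 0.93 [328.8, 207.6] 3130
  wing top 695 mean [0.4791 0.0482 0.1418] box [479.7  47.5] [13.9 16.8] 28.9 pca 114.8
  disc 2230 mean [0.482  0.0432 0.1121] box [482.   43.7] [55.3 34.9] 28.9 pca 28.6
mid_wing_end 0.65 [422.9, 119.8] 3074
  wing top 1411 mean [0.5051 0.1218 0.1417] box [506.2 122. ] [12.5 29.9] 19.4 pca 108.8
  disc 1184 mean [0.4973 0.1188 0.1119] box [504.7 121.3] [34.7 35.1] 62.1 pca 111.7
```

View pics/d.png

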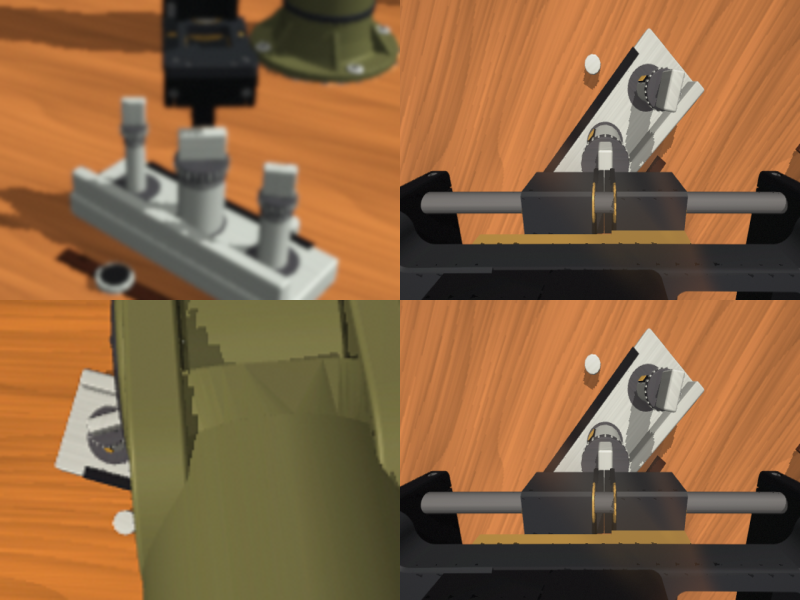

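Run:
```python
from h import *
o=env.get_obs()
n='scene'; im,d=env.read_camera(n); c=env.calibration(n); T=cam_pose(n,c); X=cloud(n,d,c,T)
dk=(im.max(2)<60)&(d>0)
f=lambda P: (len(P),P.min(0).round(3),P.mean(0).round(3),P.max(0).round(3))
s=np.zeros_like(dk); s[112:260,227:427]=1
near=np.linalg.norm(X[...,:2]-[.487,.035],axis=2)<.07
for lo in np.arange(.11,.20,.01):
    P=X[near&s.astype(bool)&(d>0)&(X[...,2]>=lo)&(X[...,2]<lo+.01)]
    Q=X[near&dk&s.astype(bool)&(X[...,2]>=lo)&(X[...,2]<lo+.01)]
    print(round(lo,2),f(P) if len(P) else 0,'DARK',f(Q) if len(Q) else 0)
p=(T[:3,:3].T@(np.array([[.4872,.0342,.1244],[.4872,.0342,.1164],[.487,.035,.142],[.4872,.0342,.186]])-T[:3,3]).T).T*[1,-1,-1]
print(cv2.projectPoints(p,np.zeros(3),np.zeros(3),c['intrinsics'],c['D'])[0][:,0].round(1))
n='wrist'; im,d=env.read_camera(n); c=env.calibration(n); X=cloud(n,d,c,cam_pose(n,c,o))
Rt=R.from_euler('xyz',o['tool_rot'],degrees=True)
Y=(X.reshape(-1,3)-o['tool_pos'])@Rt.as_matrix(); Y=Y.reshape(400,640,3)
for v in range(205,330,8): print(v,[tuple(Y[v,u].round(3)) for u in (320,327,350)],d[v,327])
im=cv2.resize(im[180:320,240:420],(720,560)); cv2.imwrite('pics/e.png',im[...,::-1])
```

```text
0.11 (171, array([0.476, 0.016, 0.11 ]), array([0.497, 0.041, 0.113]), array([0.517, 0.062, 0.12 ])) DARK 0
0.12 (99, array([0.481, 0.017, 0.12 ]), array([0.494, 0.039, 0.125]), array([0.505, 0.059, 0.13 ])) DARK 0
0.13 (157, array([0.474, 0.014, 0.13 ]), array([0.493, 0.038, 0.136]), array([0.507, 0.059, 0.14 ])) DARK 0
0.14 (50, array([0.475, 0.019, 0.14 ]), array([0.488, 0.039, 0.141]), array([0.502, 0.058, 0.142])) DARK 0
0.15 (56, array([0.489, 0.03 , 0.151]), array([0.495, 0.04 , 0.155]), array([0.5 , 0.05, 0.16])) DARK (33, array([0.491, 0.033, 0.152]), array([0.495, 0.04 , 0.156]), array([0.5  , 0.048, 0.16 ]))
0.16 (53, array([0.49 , 0.031, 0.16 ]), array([0.495, 0.04 , 0.165]), array([0.501, 0.05 , 0.17 ])) DARK (48, array([0.491, 0.031, 0.16 ]), array([0.495, 0.039, 0.165]), array([0.501, 0.048, 0.17 ]))
0.17 (10, array([0.492, 0.032, 0.17 ]), array([0.495, 0.042, 0.171]), array([0.499, 0.05 , 0.172])) DARK (9, array([0.492, 0.032, 0.17 ]), array([0.495, 0.041, 0.171]), array([0.499, 0.048, 0.172]))
0.18 0 DARK 0
0.19 0 DARK 0
[[327.1 183.8]
 [327.  187.2]
 [327.7 176.2]
 
[... 2466 characters left out ...]
float64(-0.001), np.float64(0.124)), (np.float64(0.026), np.float64(0.005), np.float64(-0.121))] 0.35800827
309 [(np.float64(-0.008), np.float64(-0.004), np.float64(-0.075)), (np.float64(-0.151), np.float64(-0.001), np.float64(0.124)), (np.float64(0.024), np.float64(0.005), np.float64(-0.121))] 0.3612646
317 [(np.float64(0.024), np.float64(-0.003), np.float64(-0.124)), (np.float64(0.024), np.float64(-0.001), np.float64(-0.124)), (np.float64(0.025), np.float64(0.004), np.float64(-0.125))] 0.0753876
325 [(np.float64(0.027), np.float64(-0.003), np.float64(-0.13)), (np.float64(0.026), np.float64(-0.001), np.float64(-0.129)), (np.float64(0.025), np.float64(0.004), np.float64(-0.128))] 0.069706865
```

View pics/e.png

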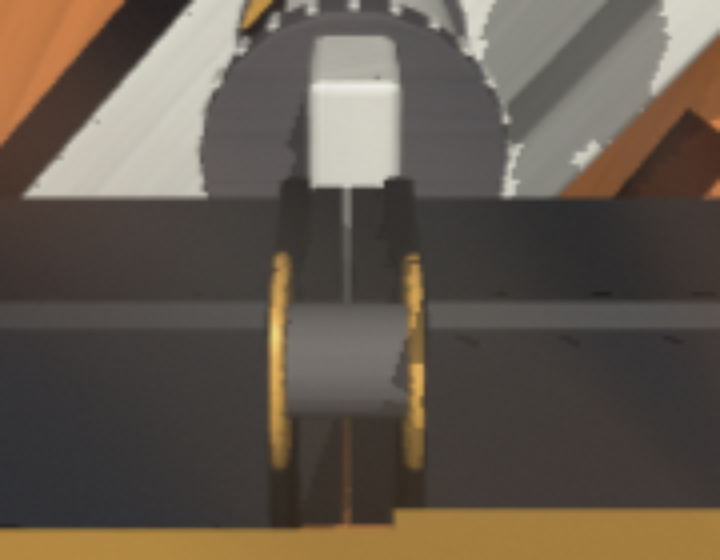

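The images disagree with the stated tool geometry. The shut fingers end at about z 0.145–0.15, above the wing top (0.142), not at 0.116. I'll open the jaws and measure the fingertips directly.

Call:
move_arm([
  [[0, 0, 0], 0],
  [[0, 0, 0], 0],
  [[0, 0, 0], 0],
  [[0, 0, 0], 0],
  [[0, 0, 0], 0],
  [[0, 0, 0], 0],
  [[0, 0, 0], 0],
  [[0, 0, 0], 0],
], hand=-0.2)

```text
time_s: 6.52
tool_pos: [0.4872, 0.0341, 0.1244]
tool_rot: [180.0, 0.0, 119.0]
force: [-0.4, -0.0, -0.2]
grip_width: 0.052
```

Run:
```python
from h import *
o=env.get_obs(); print(o['time_s'],o['grip_width'],o['tool_pos'])
n='wrist'; im,d=env.read_camera(n); c=env.calibration(n); X=cloud(n,d,c,cam_pose(n,c,o))
Y=(X-o['tool_pos'])@R.from_euler('xyz',o['tool_rot'],degrees=True).as_matrix()
g=o['grip_width']/2
for s in (-1,1):
    m=(d>0)&(s*Y[...,1]>g-.002)&(s*Y[...,1]<g+.016)&(abs(Y[...,0])<.015)&(Y[...,2]>-.06)&(Y[...,2]<.011)
    P=Y[m]; print(s,len(P),P.min(0).round(4),P.max(0).round(4), np.histogram(P[:,2],np.arange(-.06,.016,.005))[0])
# nearest scene points, in tool coordinates
n='scene'; im2,d2=env.read_camera(n); c=env.calibration(n); X=cloud(n,d2,c,cam_pose(n,c))
Z=(X-o['tool_pos'])@R.from_euler('xyz',o['tool_rot'],degrees=True).as_matrix()
for s in (-1,1):
    m=(d2>0)&(s*Z[...,1]>g-.002)&(s*Z[...,1]<g+.016)&(abs(Z[...,0])<.015)&(Z[...,2]>-.06)&(Z[...,2]<.011)
    P=Z[m]; print('scene',s,len(P),P.max(0).round(4) if len(P) else '')
a=cv2.resize(im[150:300,200:450],(500,300)); b=cv2.resize(im2[100:250,200:450],(500,300))
cv2.imwrite('pics/f.png',cv2.vconcat([a,b])[...,::-1])
```

```text
6.525 0.05199154138694022 [0.48720824 0.03408483 0.12437206]
-1 702 [-0.0095 -0.0389 -0.0599] [ 0.0123 -0.025   0.011 ] [115 128 101  98 100  96  62   0   0   0   0   0   0   0   2]
1 702 [-0.009   0.0243 -0.06  ] [0.0123 0.0354 0.0109] [111 125 108 102  96  96  63   0   0   0   0   0   0   0   1]
scene -1 0 
scene 1 184 [ 0.0129  0.0408 -0.0254]
```

View pics/f.png

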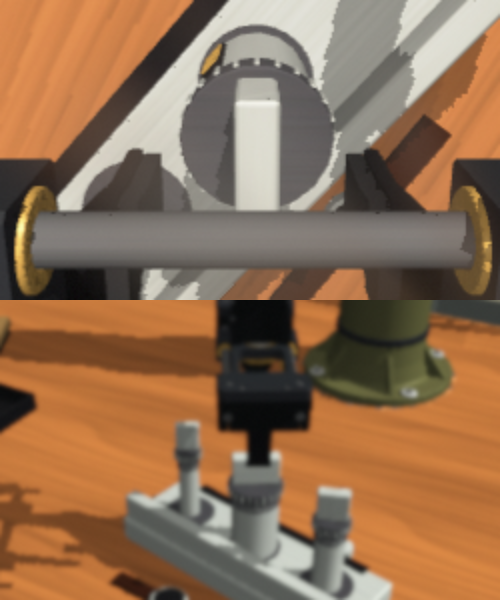

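Both cameras put the fingertips 25.5 mm behind the reported TCP, about 33 mm off the stated geometry. The wing is well centred between the fingers, so I'll lower 33 mm to bring the tips to about z 0.117, then grip.

Call:
move_arm([
  [[0, 0, 0.01], 0],
  [[0, 0, 0.02], 0],
  [[0, 0, 0.028], 0],
  [[0, 0, 0.033], 0],
  [[0, 0, 0.033], 0],
])

```text
time_s: 7.25
tool_pos: [0.4869, 0.034, 0.0909]
tool_rot: [-180.0, -0.0, 119.0]
force: [-0.4, 0.3, 0.5]
grip_width: 0.0525
```

Call:
move_arm([
  [[0, 0, 0], 0],
  [[0, 0, 0], 0],
  [[0, 0, 0], 0],
  [[0, 0, 0], 0],
  [[0, 0, 0], 0],
  [[0, 0, 0], 0],
  [[0, 0, 0], 0],
], hand=1, squeeze=25)

```text
time_s: 8.12
tool_pos: [0.4883, 0.0347, 0.0916]
tool_rot: [179.9, 0.0, 119.0]
force: [4.1, 1.8, -3.9]
grip_width: 0.0139
```

Gripped at 13.9 mm. Now I'll turn clockwise to the stop.

Call:
move_arm([
  [[0, 0, 0], 0.1],
  [[0, 0, 0], 0.2],
  [[0, 0, 0], 0.3],
  [[0, 0, 0], 0.4],
  [[0, 0, 0], 0.5],
  [[0, 0, 0], 0.6],
  [[0, 0, 0], 0.67],
  [[0, 0, 0], 0.72],
  [[0, 0, 0], 0.74],
  [[0, 0, 0], 0.74],
  [[0, 0, 0], 0.74],
])

```text
time_s: 9.5
tool_pos: [0.4886, 0.0347, 0.0916]
tool_rot: [179.8, -0.1, 76.7]
force: [6.1, 2.3, -4.1]
grip_width: 0.0143
```

```bash
python3 -c "
from h import *
o=env.get_obs();print(o['time_s'],o['tool_rot'],o['force'],o['wrist_torque'],o['grip_width'],o['qpos'].round(1))"
```

```text
9.5 [ 1.79831147e+02 -6.16853427e-02  7.66830650e+01] [ 6.09810008  2.26885168 -4.11614962] [ 0.36807365 -1.19653526  0.37432754] 0.014327418356741117 [-32.4   3.1  26.1 113.9  -1.5  63.1 -18.9]
```

Yaw is 76.7° with some torque about z, so the cap is at the stop. I'll release, rise and check.

Call:
move_arm([
  [[0, 0, 0], 0],
  [[0, 0, 0], 0],
  [[0, 0, 0], 0],
  [[0, 0, 0], 0],
  [[0, 0, 0], 0],
  [[0, 0, 0], 0],
  [[0, 0, -0.01], 0],
  [[0, 0, -0.03], 0],
  [[0, 0, -0.06], 0],
  [[0, 0, -0.1], 0],
  [[0, 0, -0.14], 0],
  [[0, 0, -0.16], 0],
  [[0, 0, -0.16], 0],
  [[0, 0, -0.16], 0],
], hand=-0.2)

```text
time_s: 11.25
tool_pos: [0.4867, 0.0341, 0.2506]
tool_rot: [-179.9, 0.0, 76.6]
force: [-0.2, 0.0, -0.5]
grip_width: 0.0523
```

```bash
python3 look.py g
```

```text
11.25 [-33.5  -3.8  25.3 101.3   1.6  82.2 -21.9] [0.4867 0.0341 0.2506] [-1.7994e+02  3.0000e-02  7.6590e+01]
wide_grip 0.57 [325.6, 177.5] 1961
  wing top 643 mean [0.4875 0.0354 0.1421] box [486.9  34.6] [45.6 13.9] 77.0 pca 77.2
  disc 1314 mean [0.4876 0.0367 0.1122] box [487.3  35.7] [52.3 55.4] 78.3 pca 168.3
mid_wing_end 0.82 [327.9, 92.4] 1063
  wing top 442 mean [0.5064 0.122  0.1422] box [506.5 122. ] [12.  29.9] 18.8 pca 108.9
  disc 613 mean [0.5063 0.1209 0.1123] box [506.4 122.1] [36.6 36.1] 0.2 pca 17.0
slim_wing_end 0.54 [330.4, 248.3] 286
  disc 225 mean [ 0.4704 -0.0457  0.1111] box [468.6 -47. ] [15.8 28.6] 79.3 pca 161.4
```

View pics/g.png

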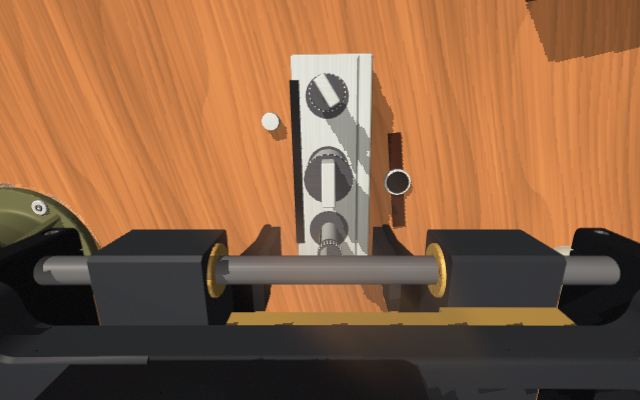

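The wide wing at pixel (328,180) lies at 77.2°, in line with the row at 77.4°. The mid wing at (327,90) is unchanged at 108.9°. The gripper is clear.

```bash
python3 -c "
from h import *
print(env.sign_off())"
```

```text
the job is handed in; nothing more can be done
None
```

The widest tube's wing cap is screwed home and released, and the job is handed in. The turning was done by 11.3 s.

- **Wide cap:** I gripped its wing from above and turned it clockwise about 42° to the stop. In the last look its wing lay at 77.0–77.2°, against 77.4° for the row of tubes.
- **Mid cap:** it stayed at about 108.9°, as measured before and after the turn.
- **Slim cap:** the gripper hid its wing in the last picture, so I did not measure its turn again. The fingers were never planned closer to it than a few centimetres.
- **At the end:** the gripper was about 16 cm above the grip height and the force reading was near zero.

**Failed first grip:** the jaws first closed on nothing, just above the wing. Both cameras showed the fingertips 25.5 mm behind the reported TCP, where the interface text says 8 mm ahead of it. I lowered the gripper another 33 mm and the second grip held, with the jaws stopping at 13.9 mm on the 14 mm wing.

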